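# Test the work table's stop button

## Task

Test the lift table's mushroom stop button: press it straight in until it latches and stays down by itself with nothing touching it, then push round one of its ears with the fingertips, clockwise seen from above, until the button springs back out, and leave it out. Be gentle with the button and do not squeeze it, do not press the flat button on the other box, and leave the tape roll, the can and the cup where they stand.

Things in the scene. Friction and masses are not known exactly. Their poses are not given: they have to be found in the camera images.
- stop_station: grey square box, 124 x 124 mm, 85 mm high, fixed to the bench; the mushroom stop button stands on its top, its press and twist axis vertical through the middle of the box. Origin: centre of the underside, z up. A black bezel of 52 mm diameter rises 10 mm above the box top under the button
- stop_top (a point): top centre of the domed mushroom head, 140 mm above the bench while the button is out and about 129 mm when latched. The head is 56 mm across and its dome 28 mm tall; it moves down and turns as one piece with its two ears
- ear_a (a point): middle of the outer end of one of the two ears that stick out level from opposite sides of the head. 46 mm from the twist axis, half-way up the ear. Each ear is 18 mm wide, 16 mm tall, with a round end 55 mm from the twist axis; its middle is 20 mm below stop_top. While the button is out the ears lie along the box's x axis, ear_a towards +x
- ear_b (a point): the same on the opposite ear. There is free space beside the ears: the box top lies 27 mm below their undersides while the button is out and about 16 mm below when latched
- stop_press (a joint): how far the button is pressed in, m: 0 out, 0.014 at the bottom stop. A spring pushes it out, 5 N at 0 growing to 9 N at the bottom. Pressed past 0.0115 the head snaps round by itself, counter-clockwise seen from above, by 0.6 rad, and the latch then holds it at about 0.011 when it is let go
- stop_twist (a joint): turn of the head, rad, positive clockwise seen from above: about 0 while the button is out, -0.6 when latched. To release it, turn the head clockwise from -0.6 to a little past 0 (it can go to 0.35) against a spring of 0.06 N m at -0.6 and 0.18 N m at 0; it then springs out, and on being let go it rests at about 0
- lift_station: smaller grey box, 84 x 84 mm, 65 mm high, fixed to the bench, with a flat round push button of 30 mm diameter on a low housing on top: not to be pressed. Origin: centre of the underside
- lift_button (a joint): how far the flat button is pressed, m (0 out, 0.006 fully in)
- tape_mid (a point): middle of a loose roll of brown tape lying flat, 70 mm across, 25 mm high, between the two boxes; half-way up
- oil_can_mid (a point): middle of a loose green can, 60 mm across, 120 mm tall, beyond the boxes; half-way up
- cup_mid (a point): middle of a loose steel cup, 70 mm across, 70 mm tall, beyond the boxes; half-way up
There are look-alikes about, which are no part of the job. Leave any green look-alike of the stop_station alone.

How it is judged:
By the outcome, as a careful person would: the job done as asked, in the order asked, and still so for the second after the job is handed in, with the robot touching nothing.
It also fails if it takes over 42 s, if anything falls off the work surface, if the arm or the gripper's body presses on something with over 40 N, if the wrist force passes 120 N, or if a joint passes its speed limit or range.

## Robot

A 6-joint arm with a two-finger parallel gripper is mounted at the origin on the work surface. World frame = base frame: x ahead of the robot, y to its left, z up, the work surface at z = 0. Lengths are in m, angles in rad, forces in N, time in s.
With the tool pointing down it reaches from about 0.35 to 0.975 m from the base axis. Payload 4.9 kg.
Tool frame: the origin (TCP) lies midway between the tips of the shut fingers; the grasp point (between the pads) lies 19 mm behind it; z points along the fingers, y is the direction in which the jaws open and shut (so a half turn about z gives the same grasp; the last joint's range is limited). The gripper opens to 85 mm and grips with 20 to 120 N. Pads are 22 mm wide; open, the fingers measure 114 mm over their backs; the gripper's body (76 mm by 85 mm) begins 54 mm behind the grasp point. The pads swing forward as they close: fully open they stand 13 mm farther back than shut.
Start: joints at [-1.25, 0.053, 1.613, -0, 1.476, -0.119], TCP at [0.266, -0.566, 0.231] pointing down, gripper open.
Joint ranges: [-3.01, 3.01], [-1.01, 2.22], [0.06, 2.58], [-1.02, 4.17], [0.09, 2.62], [-3.14, 3.14]. Speed limits (rad/s): [2.57, 2.57, 3.14, 3.14, 3.14, 3.14].

## Interface

Orientations are given as a rotation vector (axis times angle).
In Python, from station import ctrl gives the robot as it stands.
- The arm moves only by the tool drive_tool, never from a script. Its argument "moves" is one flat list of numbers, 7 for each row, row after row: the turn, a rotation vector about the world's x, y, z in degrees, then the shift along the world's x, y, z in m, then the closure, from 0 (fully open) to 1 (shut). A call has exactly 5 rows; each row shifts and turns the commanded pose from where the row before left it; what a row does not reach is not made up. A row lasts 1/8 s, in which the tool goes at most 62.5 mm and 10.7 degrees, less where a joint would pass 70% of its speed; a pose out of reach is approached as far as the arm can. A call is refused whole if a number of a shift passes 0.0625 or a number of a turn 10.7, either way. A call with a gripper value outside its range is refused whole. The fingers move at their own pace and stop on an object; "newtons" is the grip in N (left out, the last holds). Time passes only in rows, so rows that do not move let the fingers close, or fill a call up. It gives the time, the measured TCP pose, the force and the opening at its end, in the units of the state.
- ctrl.get_obs(): the state, without advancing time (a new reading comes with each control period).
- ctrl.get_image(name): name is "side" or "top" or "wrist"; returns the picture (480x640x3 uint8, red, green, blue); there is no depth.
- ctrl.get_calibration(name): a dict with "fx", "fy", "cx", "cy" (pixels), "rvec" (rotation vector, rad) and "tvec" (3), from world to camera coordinates, as OpenCV has them; the wrist camera has in their place "T_tool_cam" (4x4, takes a point from camera to tool coordinates, whose origin is the TCP and whose axes are the flange's). Camera axes: x right, y down, z forward; pixel columns grow to the right and rows downward; lengths in m; the calibration is good to about 2 mm. A picture is of the moment at which its call begins: read the wrist's pose just before it. get_calibration takes no time and is no camera call.
- ctrl.finish_job(): hands the job in, once; it reports no verdict.
The state is a dict: "t": time; "q": joint angles; "dq": joint speeds; "effort": joint torques, N m; "tool_pos": TCP position; "tool_rot": TCP orientation; "contact_force": force on the tool from outside, world axes, zero at the start; "wrist_torque": the same for the moment, N m; "opening": finger opening in m.
Only numpy, scipy, OpenCV 4.12 (cv2) and the standard library are available. Lean on these libraries where they do the work, as an engineer would, in place of code of your own. Each camera call takes 0.05 s, during which the arm holds its last target.

## Working session

There is one attempt and no reset: what is moved stays moved. The work goes in short steps, Python scripts to look and compute and a tool call to move; the robot and the scene stay as the last step left them, time stands still between calls to the robot, and variables do not carry over. Pictures are saved under pics/ and viewed, and the job is handed in when it is done.

Besides the shell and the picture viewer there is one more tool, called by a JSON object that holds its "method" and its "body". drive_tool: Moves the arm, as the interface text tells. Its arguments: {"type":"object","properties":{"moves":{"type":"array","items":{"type":"number"}},"newtons":{"type":"number"}},"required":["moves"]}

```bash
mkdir -p pics
python3 - <<'E'
from station import ctrl
import cv2
o=ctrl.get_obs(); print({k:(v if isinstance(v,float) else [round(float(x),3) for x in __import__('numpy').ravel(v)]) for k,v in o.items()})
for n in ("top","side"):
    im=ctrl.get_image(n); cv2.imwrite(f"pics/{n}0.png",im[:,:,::-1]); print(n,ctrl.get_calibration(n))
E
```

```text
{'t': 0.0, 'q': [-1.25, 0.053, 1.614, -0.0, 1.476, -0.119], 'dq': [-0.001, -0.001, 0.0, -0.002, -0.001, -0.0], 'effort': [-0.0, -39.367, -37.018, -0.0, 0.007, 0.0], 'tool_pos': [0.266, -0.565, 0.23], 'tool_rot': [-3.064, -0.685, 0.0], 'contact_force': [-0.955, -0.039, 0.114], 'wrist_torque': [0.04, -0.012, 0.037], 'opening': 0.08540980796533446}
top {'fx': 535.0551993555406, 'fy': 535.0551993555406, 'cx': 317.7909301494549, 'cy': 239.9532345989223, 'rvec': array([ 2.16231167, -2.22196551,  0.09694674]), 'tvec': array([-0.05564393,  0.56404188,  1.35572892])}
side {'fx': 602.438633424319, 'fy': 602.438633424319, 'cx': 318.19857350373724, 'cy': 235.7703564616727, 'rvec': array([ 0.80357578, -2.35641129,  1.36817897]), 'tvec': array([0.40610103, 0.29263151, 1.19685535])}
```

View pics/top0.png

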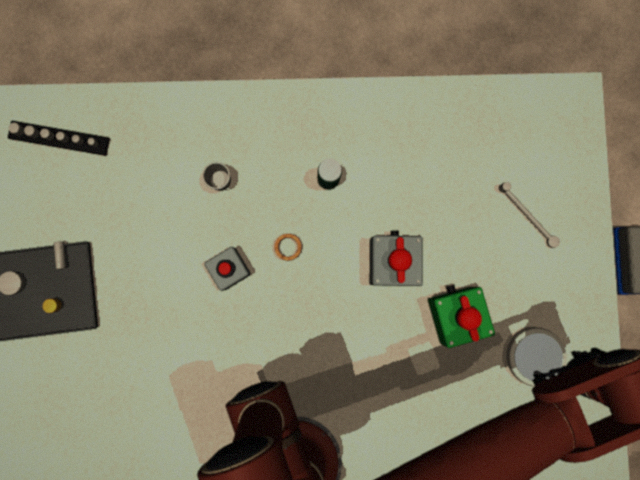

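View pics/side0.png

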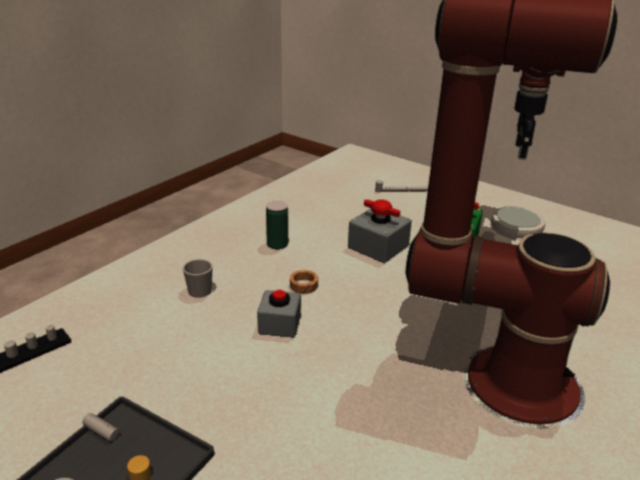

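The top view shows three candidates: the grey box with an eared red mushroom at (400,260), which is the target; a green look-alike at (469,318); and the small grey box with a flat red button at (225,269), which is the lift_station. The can is at (330,174), the cup at (217,177) and the tape at (288,247). Next I'll check the choice in a close crop.

```bash
cat > h.py <<'E'
import numpy as np,cv2
from station import ctrl
def ray(name,uv):
    c=ctrl.get_calibration(name);R,_=cv2.Rodrigues(c["rvec"]);t=c["tvec"]
    d=R.T@np.array([(uv[0]-c["cx"])/c["fx"],(uv[1]-c["cy"])/c["fy"],1]);return -R.T@t,d
def at_z(name,uv,z):
    o,d=ray(name,uv);return o+d*(z-o[2])/d[2]
def tri(uv1,uv2):
    o1,d1=ray("top",uv1);o2,d2=ray("side",uv2)
    s=np.linalg.lstsq(np.c_[d1,-d2],o2-o1,rcond=None)[0]
    a=o1+d1*s[0];b=o2+d2*s[1];return (a+b)/2,np.linalg.norm(a-b)
def proj(name,p):
    c=ctrl.get_calibration(name)
    return cv2.projectPoints(np.array([p],float),c["rvec"],c["tvec"],np.array([[c["fx"],0,c["cx"]],[0,c["fy"],c["cy"]],[0,0,1]]),None)[0].ravel()
E
python3 - <<'E'
import cv2,numpy as np
t=cv2.imread('pics/top0.png');s=cv2.imread('pics/side0.png')
a=cv2.resize(t[220:300,355:435],(400,400),interpolation=cv2.INTER_CUBIC)
b=cv2.resize(s[185:265,340:420],(400,400),interpolation=cv2.INTER_CUBIC)
cv2.imwrite('pics/crop0.png',np.hstack([a,b]))
E
```

```text
(no output)
```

View pics/crop0.png

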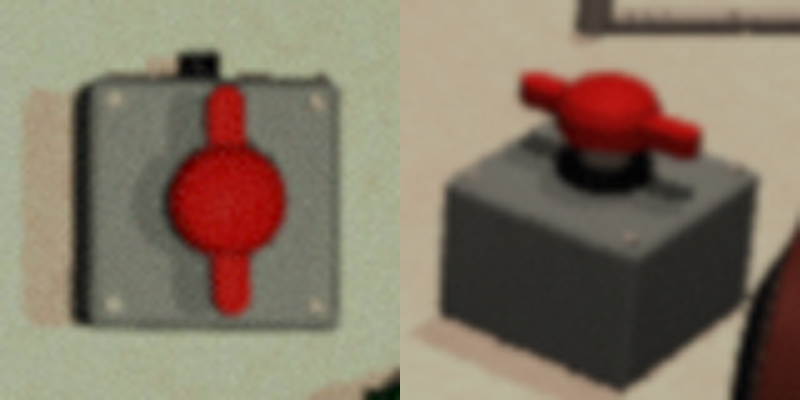

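Run:
```python
from h import *
T=lambda x,y:(355+x/5-.4,220+y/5-.4)
S=lambda x,y:(340+(x-400)/5-.4,185+y/5-.4)
cs=[at_z("top",T(*p),.085) for p in [(89,83),(338,81),(338,325),(89,326)]]
for c in cs: print(c.round(4))
print("centre",np.mean(cs,0), [np.linalg.norm(cs[i]-cs[i-1]).round(4) for i in range(4)])
a=at_z("top",T(226,86),.12);b=at_z("top",T(232,314),.12);print("ears",a,b,(a+b)/2,np.linalg.norm(a-b),np.degrees(np.arctan2(*(a-b)[1::-1])))
print("dome",at_z("top",T(227,200),.116))
# side dome outline centre
print("tri ears", tri(T(226,90),S(525,85)),tri(T(232,310),S(697,140)))
p=(a+b)/2
for q in ([p[0],p[1],.140],[p[0],p[1],.085]): print(proj("side",q), (proj("side",q)-[340,185]+.4)*5+[400,0])
for n,uv,z in (("can",(330,168),.12),("cup",(217,177),.07),("lift",(225,269),.075),("tape",(288,247),.025),("green",(469,318),.12)): print(n,at_z("top",uv,z).round(3))
print(ctrl.get_calibration("wrist"))
```

```text
[ 0.5634 -0.2043  0.085 ]
[ 0.5611 -0.3271  0.085 ]
[ 0.4415 -0.3221  0.085 ]
[ 0.4444 -0.2001  0.085 ]
centre [ 0.50258014 -0.26338731  0.085     ] [np.float64(0.119), np.float64(0.1228), np.float64(0.1197), np.float64(0.122)]
ears [ 0.55749889 -0.26572769  0.12      ] [ 0.44868526 -0.26435829  0.12      ] [ 0.50309208 -0.26504299  0.12      ] 0.10882224388683372 -0.7210200595532965
dome [ 0.5030754  -0.26476494  0.116     ]
tri ears (array([ 0.55589772, -0.26525885,  0.12087382]), np.float64(0.0009055606506590735)) (array([ 0.45044007, -0.26392376,  0.12361883]), np.float64(0.00041355700379942177))
[382.15665892 200.89303427] [612.78329461  81.46517134]
[380.6236336  219.44322596] [605.11816802 174.21612981]
can [ 0.728 -0.104  0.12 ]
cup [0.723 0.177 0.07 ]
lift [0.493 0.16  0.075]
tape [0.546 0.006 0.025]
green [ 0.36  -0.423  0.12 ]
{'fx': 421.8944834445057, 'fy': 421.8944834445057, 'cx': 315.4732972844057, 'cy': 231.8921751457323, 'T_tool_cam': array([[ 2.78430408e-04, -9.56017607e-01, -2.93309149e-01,
         7.42035464e-02],
       [ 9.99999955e-01,  2.99260141e-04, -2.61415941e-05,
        -1.35214011e-04],
       [ 1.12767562e-04, -2.93309129e-01,  9.56017648e-01,
        -1.41218575e-01],
       [ 0.00000000e+00,  0.00000000e+00,  0.00000000e+00,
         1.00000000e+00]])}
```

{"method": "drive_tool", "body": {"moves": [0, 0, 0, 0.03, 0.038, 0, 1, 0, 0, 0, 0.03, 0.038, 0, 1, 0, 0, 0, 0.03, 0.038, 0, 1, 0, 0, 0, 0.03, 0.038, 0, 1, 0, 0, 0, 0.03, 0.038, 0, 1], "newtons": 20}}

```text
t: 0.72
tool_pos: [0.4167, -0.374, 0.2308]
tool_rot: [-3.065, -0.685, 0.0]
contact_force: [0.7, 0.1, 0.3]
opening: -0.0001
```

{"method": "drive_tool", "body": {"moves": [0, 0, 0, 0.03, 0.038, 0, 1, 0, 0, 0, 0.03, 0.038, 0, 1, 0, 0, 0, 0.02, 0.025, -0.01, 1, 0, 0, 0, 0.007, 0.009, -0.02, 1, 0, 0, 0, 0, 0, 0, 1]}}

```text
t: 1.35
tool_pos: [0.5016, -0.2645, 0.1979]
tool_rot: [-3.062, -0.686, 0.007]
contact_force: [0.2, 0.2, 0.3]
opening: -0.0002
```

Run:
```python
from h import *
o=ctrl.get_obs();im=ctrl.get_image("wrist");cv2.imwrite("pics/w1.png",im[:,:,::-1])
s=ctrl.get_image("side");cv2.imwrite("pics/s1.png",cv2.resize(s[140:280,310:490],(720,560),interpolation=cv2.INTER_CUBIC)[:,:,::-1])
R,_=cv2.Rodrigues(o["tool_rot"]);c=ctrl.get_calibration("wrist");Tt=c["T_tool_cam"]
print(o["tool_pos"])
def pw(p):
    pt=R.T@(np.array(p)-o["tool_pos"]);pc=Tt[:3,:3].T@(pt-Tt[:3,3]);return np.array([c["cx"]+c["fx"]*pc[0]/pc[2],c["cy"]+c["fy"]*pc[1]/pc[2]]).round(1)
for p in ([.503,-.265,.14],[.558,-.266,.12],[.448,-.264,.12],[.503,-.265,.113]): print(p,pw(p))
```

```text
[ 0.5015908  -0.26448812  0.19786727]
[0.503, -0.265, 0.14] [318.4 254.5]
[0.558, -0.266, 0.12] [366.1 150.6]
[0.448, -0.264, 0.12] [276.3 322.1]
[0.503, -0.265, 0.113] [318.3 237.8]
```

View pics/w1.png

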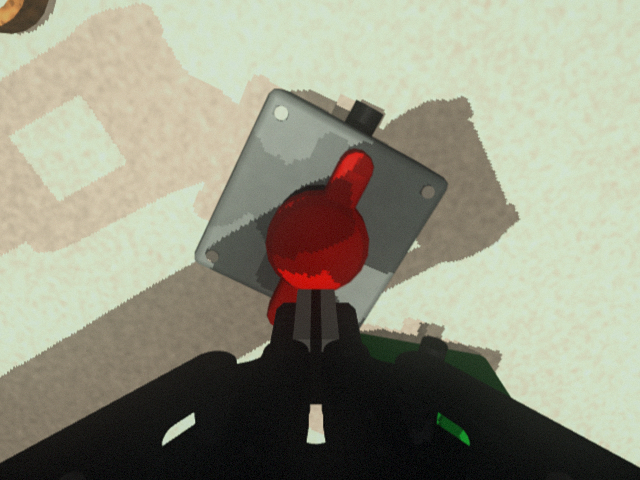

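View pics/s1.png

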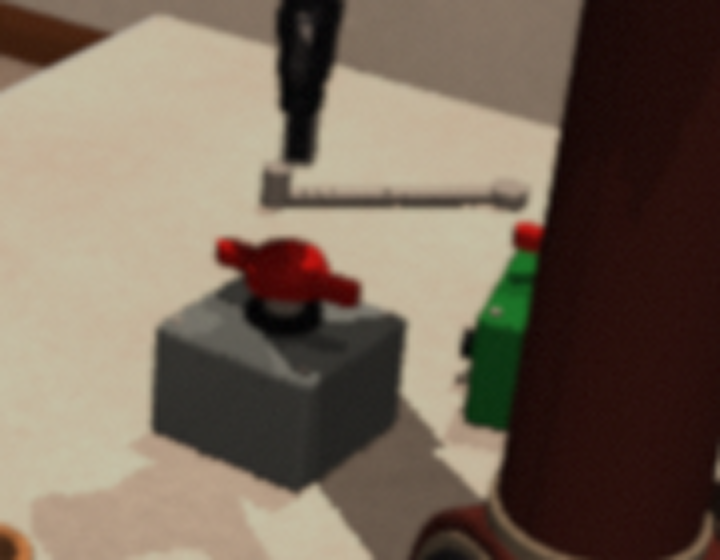

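{"method": "drive_tool", "body": {"moves": [0, 0, 0, 0.001, -0.001, -0.02, 1, 0, 0, 0, 0, 0, -0.02, 1, 0, 0, 0, 0, 0, -0.012, 1, 0, 0, 0, 0, 0, 0, 1, 0, 0, 0, 0, 0, 0, 1]}}

```text
t: 2.08
tool_pos: [0.5044, -0.2667, 0.1497]
tool_rot: [3.065, 0.685, 0.001]
contact_force: [-0.3, 0.3, 0.7]
opening: -0.0003
```

{"method": "drive_tool", "body": {"moves": [0, 0, 0, 0, 0, -0.003, 1, 0, 0, 0, 0, 0, -0.003, 1, 0, 0, 0, 0, 0, -0.003, 1, 0, 0, 0, 0, 0, -0.002, 1, 0, 0, 0, 0, 0, 0, 1]}}

```text
t: 2.7
tool_pos: [0.5043, -0.2666, 0.1394]
tool_rot: [3.066, 0.685, 0.0]
contact_force: [-1.7, 0.9, 4.9]
opening: -0.0002
```

{"method": "drive_tool", "body": {"moves": [0, 0, 0, -0.001, 0.001, -0.003, 1, 0, 0, 0, 0, 0, -0.003, 1, 0, 0, 0, 0, 0, -0.002, 1, 0, 0, 0, 0, 0, 0, 1, 0, 0, 0, 0, 0, 0, 1]}}

```text
t: 3.32
tool_pos: [0.5042, -0.2665, 0.1327]
tool_rot: [3.063, 0.685, 0.003]
contact_force: [-1.4, -0.2, 7.1]
opening: -0.0002
```

{"method": "drive_tool", "body": {"moves": [0, 0, 0, 0, 0, -0.002, 1, 0, 0, 0, 0, 0, -0.002, 1, 0, 0, 0, 0, 0, -0.002, 1, 0, 0, 0, 0, 0, 0, 1, 0, 0, 0, 0, 0, 0, 1]}}

```text
t: 3.95
tool_pos: [0.5045, -0.2667, 0.1269]
tool_rot: [3.062, 0.685, 0.005]
contact_force: [0.2, -0.4, 6.9]
opening: 0.0002
```

{"method": "drive_tool", "body": {"moves": [0, 0, 0, 0, 0, -0.001, 1, 0, 0, 0, 0, 0, 0, 1, 0, 0, 0, 0, 0, 0, 1, 0, 0, 0, 0, 0, 0, 1, 0, 0, 0, 0, 0, 0, 1]}}

```text
t: 4.58
tool_pos: [0.5046, -0.2667, 0.1261]
tool_rot: [3.062, 0.685, 0.005]
contact_force: [-1.1, 1.1, 7.7]
opening: -0.0001
```

Run:
```python
from h import *
im=ctrl.get_image("wrist");cv2.imwrite("pics/w2.png",im[:,:,::-1])
```

```text
(no output)
```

View pics/w2.png

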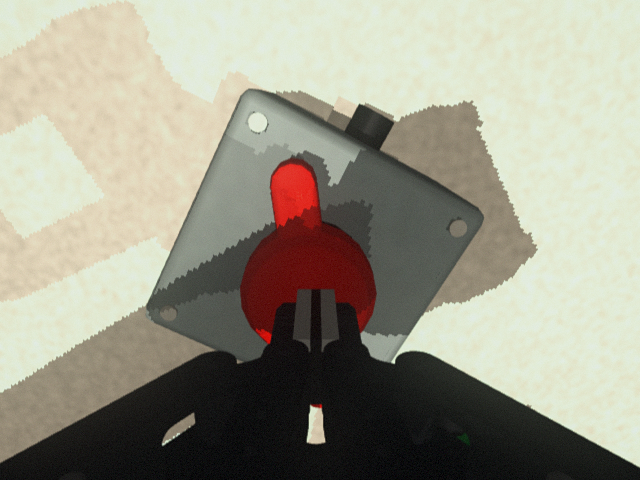

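The wrist view shows the ear has swung counter-clockwise, with its tip now at (295,165), so the head has snapped round. I'll lift off and check that it stays latched.

{"method": "drive_tool", "body": {"moves": [0, 0, 0, 0, 0, 0.004, 1, 0, 0, 0, 0, 0, 0.02, 1, 0, 0, 0, 0, 0, 0.03, 1, 0, 0, 0, 0, 0, 0.02, 1, 0, 0, 0, 0, 0, 0, 1]}}

```text
t: 5.25
tool_pos: [0.5041, -0.2662, 0.1999]
tool_rot: [3.063, 0.685, 0.005]
contact_force: [0.3, 0.2, -0.1]
opening: 0.0002
```

Run:
```python
from h import *
o=ctrl.get_obs()
im=ctrl.get_image("wrist")[:,:,::-1];s=ctrl.get_image("side")[:,:,::-1]
a=cv2.resize(s[180:270,335:425],(400,400),interpolation=cv2.INTER_CUBIC);b=cv2.resize(im[60:400,130:530],(400,340))
cv2.imwrite("pics/m3.png",np.hstack([a,cv2.copyMakeBorder(b,0,60,0,0,0)]))
cv2.imwrite("pics/w3.png",im)
R,_=cv2.Rodrigues(o["tool_rot"]);c=ctrl.get_calibration("wrist");Tt=c["T_tool_cam"]
print(o["tool_pos"],o["tool_rot"])
def pw(p):
    pt=R.T@(np.array(p)-o["tool_pos"]);pc=Tt[:3,:3].T@(pt-Tt[:3,3]);return np.array([c["cx"]+c["fx"]*pc[0]/pc[2],c["cy"]+c["fy"]*pc[1]/pc[2]])
for th in (0,25,30,34,38):
  t=np.radians(th); print(th,((pw([.503+.046*np.cos(t),-.265+.046*np.sin(t),.117])-[130,60])+[400,0]).round(), proj("side",[.503,-.265,.129]))
```

```text
[ 0.50412828 -0.26620671  0.19991384] [3.06271183 0.68464181 0.00464443]
0 [619. 108.] [381.86711833 204.67110508]
25 [582. 100.] [381.86711833 204.67110508]
30 [575. 100.] [381.86711833 204.67110508]
34 [569. 101.] [381.86711833 204.67110508]
38 [563. 102.] [381.86711833 204.67110508]
```

View pics/m3.png

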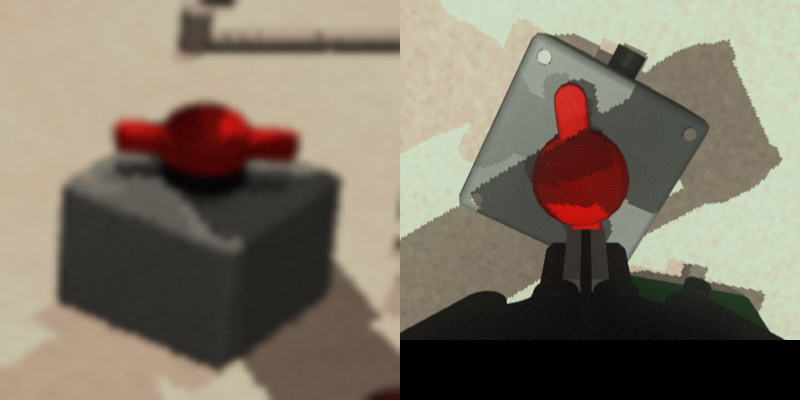

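Latched: the ear is at about 34° CCW (crop tip at 569,90), and the head sits low in the side view with nothing touching it. Next I'll place the shut fingertips on the CCW side of ear_a.

{"method": "drive_tool", "body": {"moves": [0, 0, 9, 0.009, 0.027, 0, 1, 0, 0, 0, 0.008, 0.027, 0, 1, 0, 0, 0, 0, 0, -0.04, 1, 0, 0, 0, 0, 0, -0.03, 1, 0, 0, 0, 0, 0, 0, 1]}}

```text
t: 5.98
tool_pos: [0.5172, -0.2098, 0.1225]
tool_rot: [-2.996, -0.922, 0.01]
contact_force: [0.6, -0.2, 1.2]
opening: 0.0003
```

Run:
```python
from h import *
o=ctrl.get_obs();print(o["tool_pos"],o["tool_rot"])
im=ctrl.get_image("wrist")[:,:,::-1];s=ctrl.get_image("side")[:,:,::-1]
a=cv2.resize(s[140:260,325:445],(400,400),interpolation=cv2.INTER_CUBIC);b=cv2.resize(im[60:400,130:530],(400,340))
cv2.imwrite("pics/m4.png",np.hstack([a,cv2.copyMakeBorder(b,0,60,0,0,0)]))
```

```text
[ 0.51717629 -0.20975104  0.12249427] [-2.99614431 -0.92198227  0.00998157]
```

View pics/m4.png

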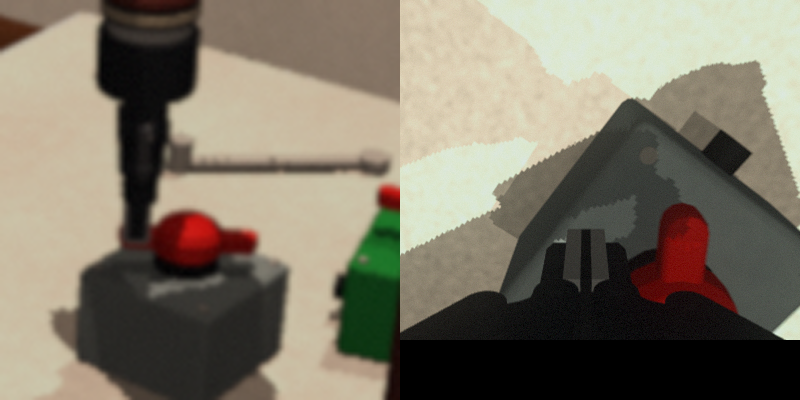

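{"method": "drive_tool", "body": {"moves": [0, 0, 0, 0.004, 0.003, -0.01, 1, 0, 0, 0, 0, 0, -0.009, 1, 0, 0, 0, 0.005, -0.007, 0, 1, 0, 0, 0, 0.005, -0.007, 0, 1, 0, 0, 0, 0, 0, 0, 1]}}

```text
t: 6.7
tool_pos: [0.5344, -0.2227, 0.1082]
tool_rot: [-3.002, -0.923, -0.0]
contact_force: [0.4, 1.9, -0.6]
opening: -0.0002
```

Run:
```python
from h import *
o=ctrl.get_obs();p=o["tool_pos"]
R,_=cv2.Rodrigues(o["tool_rot"]);print("toolx ang",np.degrees(np.arctan2(R[1,0],R[0,0])),o["contact_force"],R[:,2])
t=np.radians(34);r=p[:2]-[.503,-.265];print(p,r@[np.cos(t),np.sin(t)],r@[-np.sin(t),np.cos(t)])
# arc path: from ear angle 34 to -8 with d offset
d=.0165;rr=.047
prev=None
for th in np.arange(34,-13,-6):
    a=np.radians(th);q=np.array([.503,-.265])+rr*np.array([np.cos(a),np.sin(a)])+d*np.array([-np.sin(a),np.cos(a)])
    print(th,q.round(4),None if prev is None else (q-prev).round(4));prev=q
```

```text
toolx ang 34.16801773007583 [ 0.38954919  1.90953365 -0.55147051] [-2.31243212e-04  9.42214790e-04 -9.99999529e-01]
[ 0.53436783 -0.22270226  0.10824786] 0.049657704154080176 0.01752574909182838
34 [ 0.5327 -0.225 ] None
28 [ 0.5368 -0.2284] [ 0.004  -0.0033]
22 [ 0.5404 -0.2321] [ 0.0036 -0.0037]
16 [ 0.5436 -0.2362] [ 0.0032 -0.0041]
10 [ 0.5464 -0.2406] [ 0.0028 -0.0044]
4 [ 0.5487 -0.2453] [ 0.0023 -0.0047]
-2 [ 0.5505 -0.2502] [ 0.0018 -0.0049]
-8 [ 0.5518 -0.2552] [ 0.0013 -0.0051]
```

{"method": "drive_tool", "body": {"moves": [0, 0, 0, -0.002, 0.001, -0.004, 1, 0, 0, 0, 0.001, -0.004, 0, 1, 0, 0, -6, 0.004, -0.003, 0, 1, 0, 0, -6, 0.004, -0.004, 0, 1, 0, 0, 0, 0, 0, 0, 1]}}

```text
t: 7.32
tool_pos: [0.5409, -0.232, 0.104]
tool_rot: [-3.081, -0.606, 0.001]
contact_force: [-0.2, 4.1, 0.4]
opening: 0.0005
```

```bash
cat > st.py <<'E'
from h import *
o=ctrl.get_obs();p=o["tool_pos"]
R,_=cv2.Rodrigues(o["tool_rot"]);th=np.arctan2(R[1,0],R[0,0]);r=p[:2]-[.503,-.265]
print("ang",np.degrees(th),"F",o["contact_force"].round(1),"pos",p.round(4),"rad",r@[np.cos(th),np.sin(th)],"tan",r@[-np.sin(th),np.cos(th)])
E
python3 st.py
```

```text
ang 22.26570137471099 F [-0.2  4.1  0.4] pos [ 0.5409 -0.232   0.104 ] rad 0.047589590501668375 tan 0.016154632681679406
```

On track: the contact force is 4 N. I'll continue the arc.

{"method": "drive_tool", "body": {"moves": [0, 0, -6, 0.003, -0.004, 0, 1, 0, 0, -6, 0.003, -0.0045, 0, 1, 0, 0, -6, 0.002, -0.005, 0, 1, 0, 0, -4, 0.001, -0.0035, 0, 1, 0, 0, 0, 0, 0, 0, 1]}}

```text
t: 7.95
tool_pos: [0.5506, -0.2493, 0.105]
tool_rot: [-3.141, -0.009, -0.002]
contact_force: [1.1, 4.6, 3.8]
opening: -0.0
```

```bash
python3 st.py
```

```text
ang 0.32360940691831314 F [1.1 4.6 3.8] pos [ 0.5506 -0.2493  0.105 ] rad 0.04772463669331676 tan 0.01541637112663357
```

{"method": "drive_tool", "body": {"moves": [0, 0, -4, 0.001, -0.0035, 0, 1, 0, 0, -4, 0.001, -0.0035, 0, 1, 0, 0, 0, 0, 0, 0, 1, 0, 0, 0, 0, 0, 0, 1, 0, 0, 0, 0, 0, 0, 1]}}

```text
t: 8.57
tool_pos: [0.5523, -0.2559, 0.1048]
tool_rot: [-3.134, 0.209, -0.001]
contact_force: [-0.4, 5.6, 3.5]
opening: -0.0002
```

```bash
python3 st.py
python3 - <<'E'
from h import *
im=ctrl.get_image("wrist")[:,:,::-1];s=ctrl.get_image("side")[:,:,::-1]
a=cv2.resize(s[140:260,325:445],(400,400),interpolation=cv2.INTER_CUBIC);b=cv2.resize(im[60:400,130:530],(400,340))
cv2.imwrite("pics/m5.png",np.hstack([a,cv2.copyMakeBorder(b,0,60,0,0,0)]))
E
```

```text
ang -7.64310359151815 F [-0.4  5.6  3.5] pos [ 0.5523 -0.2559  0.1048] rad 0.04766567684051786 tan 0.01560402715951981
```

View pics/m5.png

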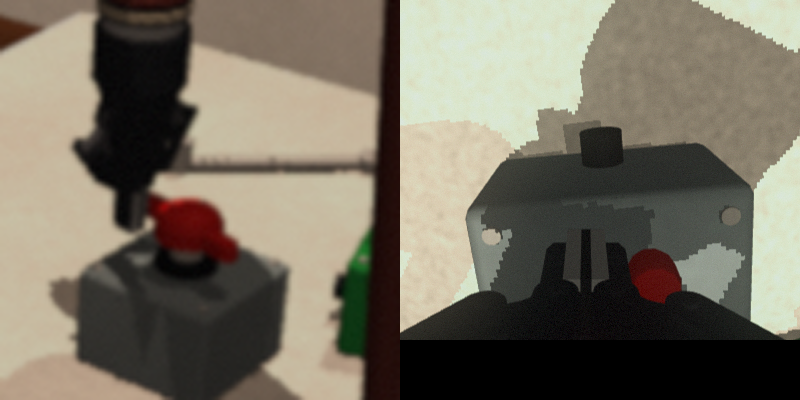

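The side view shows the button has come out, with the stem visible above the bezel and the ear held slightly past 0. I'll back off and retract.

{"method": "drive_tool", "body": {"moves": [0, 0, 0, -0.001, 0.003, 0, 1, 0, 0, 0, -0.001, 0.005, 0, 1, 0, 0, 0, 0, 0.012, 0, 1, 0, 0, 0, 0, 0.015, 0, 1, 0, 0, 0, 0, 0, 0, 1]}}

```text
t: 9.3
tool_pos: [0.5496, -0.2206, 0.1039]
tool_rot: [3.134, -0.211, -0.001]
contact_force: [-1.2, -0.1, 0.3]
opening: 0.0002
```

{"method": "drive_tool", "body": {"moves": [0, 0, 0, 0, 0, 0.03, 1, 0, 0, 0, 0, 0, 0.05, 1, 0, 0, 0, 0, 0, 0.05, 1, 0, 0, 0, 0, 0, 0.02, 1, 0, 0, 0, 0, 0, 0, 1]}}

```text
t: 9.93
tool_pos: [0.5506, -0.2221, 0.2557]
tool_rot: [3.133, -0.214, 0.004]
contact_force: [0.4, 0.7, -0.6]
opening: 0.0002
```

```bash
python3 st.py
python3 - <<'E'
from h import *
t=ctrl.get_image("top")[:,:,::-1];s=ctrl.get_image("side")[:,:,::-1]
w=ctrl.get_image("wrist")[:,:,::-1]
cv2.imwrite("pics/t6.png",np.vstack([np.hstack([cv2.resize(s[180:270,335:425],(400,400),interpolation=cv2.INTER_CUBIC),cv2.resize(w,(400,400))]),cv2.resize(t[150:310,180:500],(800,200*2)) [:190]]))
cv2.imwrite("pics/top6.png",t)
for n,a,b in (("top",t,cv2.imread("pics/top0.png")),):
  for q,(x,y) in dict(can=(330,174),cup=(217,177),tape=(288,247),lift=(225,269)).items():
    print(q,np.abs(a[y-18:y+18,x-18:x+18].astype(int)-b[y-18:y+18,x-18:x+18]).mean())
E
```

```text
ang -7.803021156848223 F [ 0.4  0.7 -0.6] pos [ 0.5506 -0.2221  0.2557] rad 0.04137795908829964 tan 0.048940071020622894
can 10.435956790123457
cup 9.449074074074074
tape 10.443158436213992
lift 8.425925925925926
```

View pics/t6.png

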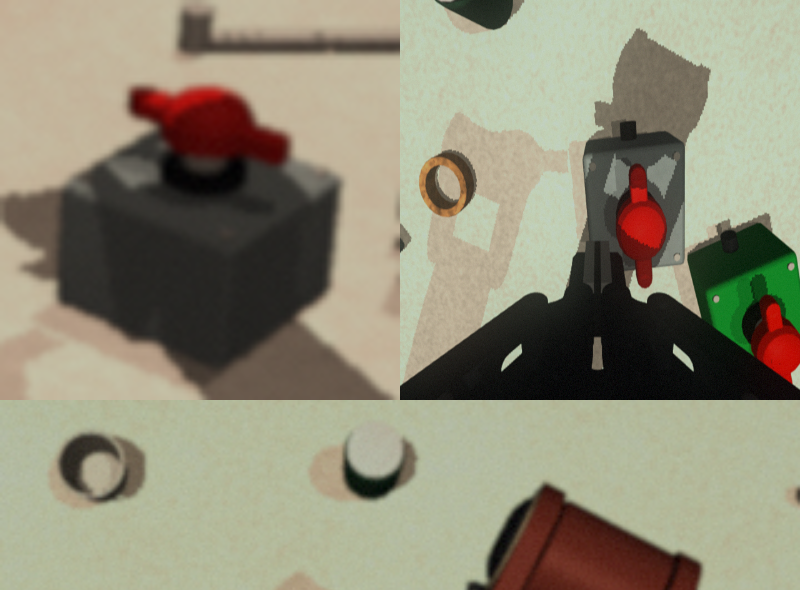

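View pics/top6.png

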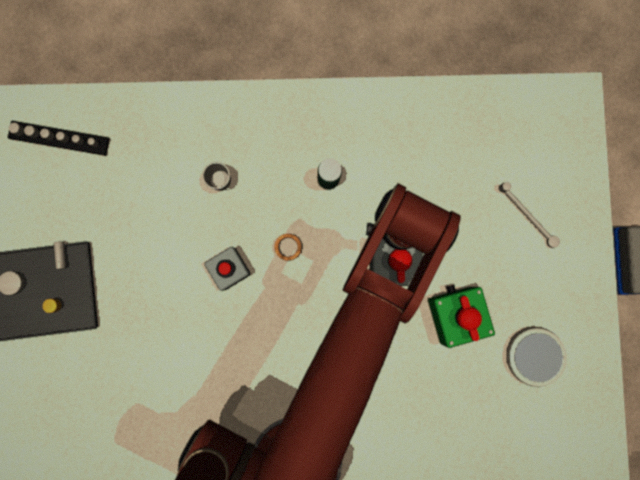

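The button is out with its ears along x again. The dome top in the side image is at row about 200, against 199 at the start and 203 when latched. The can (330,174), cup (217,177), tape (288,247) and flat button (225,269) are where they were.

```bash
python3 -c "
from station import ctrl
print(ctrl.finish_job())"
```

```text
the job is handed in; nothing more can be done
None
```

The stop button has been tested and left out, and the job is handed in after about 10 s of the 42 s allowed.

- **Press and latch:** I pressed the button straight down with the shut fingertips, reading about 8 N at most. The head snapped round counter-clockwise. With the fingers lifted clear, pictures showed it down and turned by about 34°.
- **Release:** I pushed one ear clockwise along an arc from the outside, reading at most about 6 N sideways. I took it to about 8° past the released position, the button sprang out, and I backed off and lifted clear.
- **Last checks:** The final pictures show the button out with its ears along the box's x axis. The contact force is about zero. The tape, can, cup, flat button and green look-alike look the same as at the start.

The pixel-difference check on the can, cup, tape and flat button gave 8–10 grey levels for each. I had no threshold to judge that against, so I relied on seeing them at unchanged pixel positions. No check disagreed.

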